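# Put the long tube away behind the bench post

### The arm

A 7-joint arm with a two-finger parallel gripper is mounted at the origin on the work surface. World frame = base frame: x ahead of the robot, y to its left, z up, the work surface at z = 0. Lengths are in mm, angles in degrees, forces in N, time in s.
With the tool pointing down it reaches from about 425 to 825 mm from the base axis. Payload 3.6 kg.
Tool frame: the origin (TCP) lies between the finger pads; the fingertips stand 22 mm ahead of it and the grasp point (between the pads) lies 3 mm ahead of it (r.tcp_to_tips is the distance from the TCP to the fingertips, in mm); z points along the fingers, y is the direction in which the jaws open and shut (so a half turn about z gives the same grasp; the last joint's range is limited). The gripper opens to 93 mm and grips with 3 to 60 N. Pads are 15 mm wide; open, the fingers measure 128 mm over their backs; the gripper's body (75 mm by 188 mm) begins 65 mm behind the grasp point.
Start: joints at [62.309, 35.231, -0.722, 81.555, 0.464, 63.22, -2.315], TCP at [286.707, -583.32, 240.64] pointing down, gripper open.
Joint ranges: [-178.69, 178.69], [-17.37, 117.87], [-77.05, 75.6], [15.02, 138.74], [-78.02, 258.01], [0.78, 113.62], [-162.83, 162.83]. Speed limits (degrees/s): [159.86, 159.86, 180, 180, 180, 180, 180].

### API

Orientations are given as a 3x3 rotation matrix whose columns are the frame's x, y, z axes.
In Python, from plant import r gives the robot as it stands.
- The arm moves only by the shell command python3 -m inch 'ROWS' [FORCE]. ROWS is JSON, a list of rows, each an object of numbers: "x", "y", "z": the shift along the tool's x, y, z in m; "twist": the turn about the tool's z in degrees; "fingers": the opening, from 0 (shut) to 1 (fully open). A call has 1 to 10 rows; each row shifts and turns the commanded pose from where the row before left it, along the tool's axes as they then stand; what a row does not reach is not made up. A row lasts 1/8 s, in which the tool goes at most 62.5 mm and 10.7 degrees, less where a joint would pass 70% of its speed; a pose out of reach is approached as far as the arm can. A call is refused whole if a number of a shift passes 0.0625 or a number of a turn 10.7, either way. A call with a gripper value outside its range is refused whole. The fingers move at their own pace and stop on an object; FORCE is the grip in N (left out, the last holds). Time passes only in rows, so rows that do not move let the fingers close. It gives the time, the measured TCP pose, the force and the opening at its end, in the units of the state.
- r.get_state(): the state, without advancing time (a new reading comes with each control period).
- r.snapshot(name): name is "scene" or "top" or "wrist"; returns a dict with "pixels" (420x560x3 uint8, red, green, blue), "depth" (420x560 float32, mm along the optical axis (not along the pixel's ray), 0 where there is no reading), "K" (3x3 intrinsics, pixels), "k1" (the pictures are not rectified: a ray, as slopes to the right and down, at radius r is drawn at 1 + k1 r^2 times it, then the intrinsics apply), "camera_from_world" (4x4, takes a point from world to camera coordinates); the wrist camera has in their place "mount" (4x4, takes a point from camera to tool coordinates, whose origin is the TCP and whose axes are the flange's). Camera axes: x right, y down, z forward; pixel columns grow to the right and rows downward; lengths in mm; the calibration is good to about 2 mm. A picture is of the moment at which its call begins: read the wrist's pose just before it.
- r.job_done(): hands the job in, once; it reports no verdict.
Trained networks look in a picture, given as the dict that the camera call returned (one of the last four; its "shot" number tells which), for a name from the list of things; names that differ only in an ending like _2 or _b are one class to them, and where a whole thing is asked for, a point or a joint stands for the part that bears it (a point fixed in the world has none). Each returns a list of dicts, best first, with "confidence" (0 to 1); they miss things now and then, are a little off and sometimes report something else, mostly with a low value. They report only what shows in the picture. A call takes as long as a camera call.
- r.look_for(picture, target): "point" ([x, y, z] in mm, in world coordinates, good to about 4 mm: the middle of the surface that is visible of it).
The state is a dict: "clock": time; "qpos": joint angles; "dq": joint speeds; "joint_torque": joint torques, N m; "ee_pos": TCP position; "orientation": TCP orientation; "wrist_force": force on the tool from outside, world axes, zero at the start; "moment": the same for the moment, N m; "width": finger opening in mm.
Only numpy, scipy, OpenCV 4.12 (cv2) and the standard library are available. Lean on these libraries where they do the work, as an engineer would, in place of code of your own. Each camera call takes 0.05 s, during which the arm holds its last target.

### The job

Push the long square tube across the table with your fingertips into the three-sided storage bay, angling one end in behind the post and then swinging the other end in, until it lies flat along the bay's back wall. Keep it on the table: slide it, never lift or carry it. Leave the other things on the table where they are.

Things in the scene. Friction and masses are not known exactly. Their poses are not given: they have to be found in the camera images.
- beam: the long tube: perforated aluminium square tube lying loose on the table, 260 mm long, 25 mm wide, 25 mm high, about 0.16 kg (varies). Origin at the centre of its underside (on the table), x along its length, y across, z up. Both ends are alike
- beam_end_a (a point): centre of the long tube's end face at its +x end, 12.5 mm above the table
- beam_end_b (a point): centre of the long tube's end face at its -x end, 12.5 mm above the table
- bay: the bay: fixed three-sided grey plastic storage rack without a floor, walls 30 mm high and 10 mm thick. Inside it is 310 mm wide (along its y) and 80 mm deep (along its x). Origin on the table at the centre of that inside area; +x points away from the robot to the back wall, whose inner face is at x = +40 mm; the side walls' inner faces are at y = +-155 mm and run from x = -40 mm to the back; the mouth is the open long side at x = -40 mm, facing the robot
- post: the post: fixed upright steel bench post, 20 mm diameter, 60 mm tall, origin at its foot. It stands just outside the mouth, its centre 52 mm in front of the bay's origin (bay x = -52 mm) and 85 mm to one side of it (bay y = +85 or -85 mm, give or take 5 mm), so the clear mouth between it and the farther side wall is narrower than the tube is long. The post stands left in some runs and right in others
- plug: flat dark plug, level with the table top (no obstacle), 26 mm across, in the unused hole on the other side of the mouth
- wheel: bystander: wheel lying flat, 90 mm across, 28 mm high. Origin at the centre of its underside
- gear: bystander: white gear lying flat, 64 mm across, 15 mm high. Origin at the centre of its underside
- battery: bystander: black battery pack, 90 x 45 x 30 mm high. Origin at the centre of its underside
- short_channel: bystander: short piece of the same square tube, 90 x 25 x 25 mm; not to be used. Origin at the centre of its underside
- jar: bystander: clear jar with grey lid, 54 mm across, 70 mm high. Origin at the centre of its underside
- screwdriver: bystander: screwdriver lying down
- motor: bystander: small gear motor lying down, about 90 x 40 x 36 mm high. Origin at the centre of its underside

How it is judged (in metres and radians):
At the end, for the whole second after the job is handed in: The long tube lies on the table inside the bay, behind the post, each end's centre within 20.5 mm of the back wall's inner face (so no more than 8 mm of gap behind the tube at either end), and at rest (x of beam_end_a in the frame of bay between 0.0195 and 0.036 m and y of beam_end_a in the frame of bay between -0.158 and 0.158 m and height (world z) of each of beam_end_a, beam_end_b below 0.018 m and x of beam_end_b in the frame of bay between 0.0195 and 0.036 m and y of beam_end_b in the frame of bay between -0.158 and 0.158 m and linear speed of beam below 0.01 m/s and angular speed of beam below 0.05 rad/s); the robot touches nothing.
It fails at once if the long tube is lifted or tipped (12 mm or more off the table, or tilted more than 0.12 rad) (height (world z) of beam above 0.012 m or height (world z) of any of beam_end_a, beam_end_b above 0.0275 m or angle between beam's own z axis and vertical above 0.12 rad).
It fails at once if a bystander is moved by more than 30 mm (distance of any of wheel, gear, battery, short_channel, jar, screwdriver, motor from where it was at the start of the episode above 0.03 m).
It also fails if it takes over 72 s, if anything falls off the work surface, if the arm or the gripper's body presses on something with over 40 N, if the wrist force passes 120 N, or if a joint passes its speed limit or range.

## Working session

There is one attempt and no reset: what is moved stays moved. The work goes in short steps, Python scripts to look and compute and a shell command to move; the robot and the scene stay as the last step left them, time stands still between calls to the robot, and variables do not carry over. Pictures are saved under pics/ and viewed, and the job is handed in when it is done.

```bash
ls; mkdir -p pics; python3 - <<'E'
from plant import r
import cv2,numpy as np
s=r.get_state();print(s)
for n in("top","scene"):
    p=r.snapshot(n);cv2.imwrite(f"pics/{n}0.png",p["pixels"][:,:,::-1])
    print(n,p["K"],p["k1"],p["camera_from_world"],p["shot"])
    for t in ["beam","beam_end_a","bay","post","plug","wheel","gear","battery","short_channel","jar","screwdriver","motor"]:
        print(t,[(np.round(d["point"]),round(d["confidence"],2)) for d in r.look_for(p,t)[:3]])
E
```

```text
pics
{'clock': 0.0, 'qpos': array([62.30906703, 35.2893268 , -0.72260086, 81.64092024,  0.46786298,
       63.21918624, -2.31643389]), 'dq': array([-0.0461213 , -0.04994553, -0.00923512, -0.03376648,  0.10730262,
       -0.04862091,  0.08489223]), 'joint_torque': array([-2.59492699e-04, -4.58938837e+01,  2.08822852e-01, -1.65743726e+01,
       -6.11876696e-02,  2.04198703e-02,  2.82628116e-04]), 'ee_pos': array([ 286.36592609, -582.69883364,  239.4825958 ]), 'orientation': array([[ 8.97441555e-01,  4.41131702e-01, -1.21516693e-03],
       [ 4.41133364e-01, -8.97438740e-01,  2.24994288e-03],
       [-9.80167451e-05, -2.55524291e-03, -9.99996731e-01]]), 'wrist_force': array([-0.32422535,  0.1207789 ,  0.33354463]), 'moment': array([-0.04787837, -0.01687429,  0.02870732]), 'width': 92.7948121155544}
top [[499.93495003   0.         275.57658133]
 [  0.         499.93495003 211.94516106]
 [  0.           0.           1.        ]] 0.05737495274015324 [[ 2.70319623e-02 -9.99422291e-01  2.05999117e-02 -1.82234562e+01]
 [-9.83407889e-01 -3.02854883e-02 -1.78862276e-01  4.90307953e+02]
 [ 1.79
[... 1054 characters left out ...]
0000000e+00  1.00000000e+00]] 2
beam [(array([512.,  10.,  26.]), 0.76)]
beam_end_a [(array([510.,  15.,  23.]), 0.77)]
bay [(array([681., -41.,  29.]), 0.7)]
post [(array([679., -40.,  29.]), 0.63), (array([ 601., -116.,   27.]), 0.47)]
plug [(array([585.,  50.,   6.]), 0.6), (array([514., 438.,  30.]), 0.33)]
wheel [(array([514., 438.,  31.]), 0.97)]
gear [(array([ 564., -305.,   12.]), 0.8)]
battery [(array([640., 399.,  30.]), 0.87)]
short_channel [(array([ 486., -398.,   25.]), 0.93)]
jar [(array([ 640., -358.,   58.]), 0.62), (array([509.,  16.,  22.]), 0.25)]
screwdriver [(array([ 344., -271.,   19.]), 0.83)]
motor [(array([350., 316.,  33.]), 0.86), (array([639., 398.,  29.]), 0.21)]
```

View pics/top0.png

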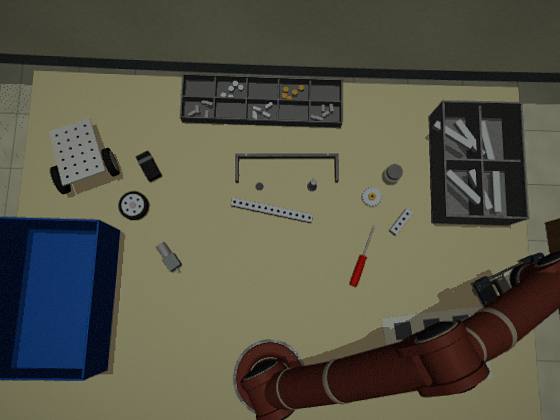

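View pics/scene0.png

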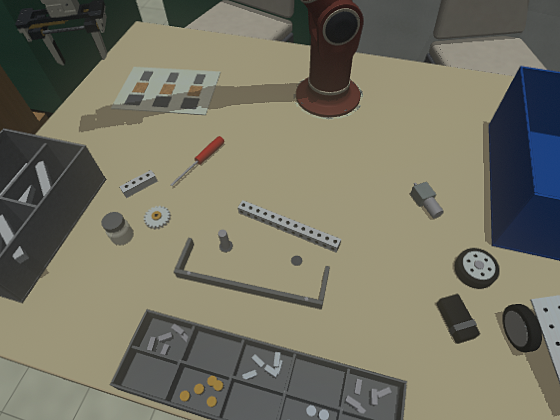

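```bash
cat > h.py <<'E'
import numpy as np,cv2
from plant import r
def ray(p,uv):
    K=p["K"];d=np.array([(uv[0]-K[0,2])/K[0,0],(uv[1]-K[1,2])/K[1,1]]);s=d.copy()
    for _ in range(20): s=d/(1+p["k1"]*(s@s))
    return np.array([s[0],s[1],1.])
def T(p):
    return np.linalg.inv(p["camera_from_world"])
def toz(p,uv,z):
    M=T(p);d=M[:3,:3]@ray(p,uv);c=M[:3,3]
    return (c+d*(z-c[2])/d[2])
def proj(p,P):
    q=p["camera_from_world"]@np.append(P,1);s=q[:2]/q[2];s=s*(1+p["k1"]*(s@s))
    return s*[p["K"][0,0],p["K"][1,1]]+p["K"][:2,2]
def shot(n,name,box=None,f=1):
    p=r.snapshot(n);im=p["pixels"][:,:,::-1]
    if box: u0,v0,u1,v1=box;im=im[v0:v1,u0:u1]
    cv2.imwrite(f"pics/{name}.png",cv2.resize(im,None,fx=f,fy=f,interpolation=cv2.INTER_CUBIC))
    return p
E
python3 - <<'E'
from h import *
shot("top","t1",(220,140,350,230),6)
shot("scene","s1",(165,190,350,315),4.3)
E
```

```text
(no output)
```

View pics/t1.png

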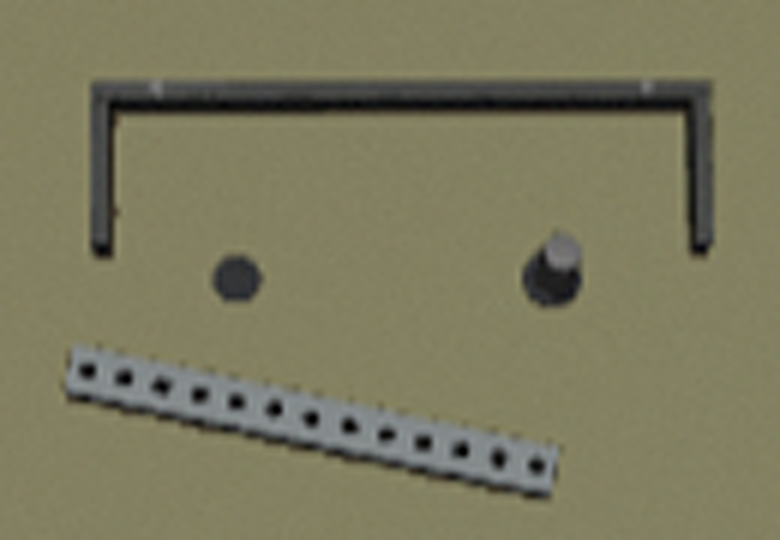

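View pics/s1.png

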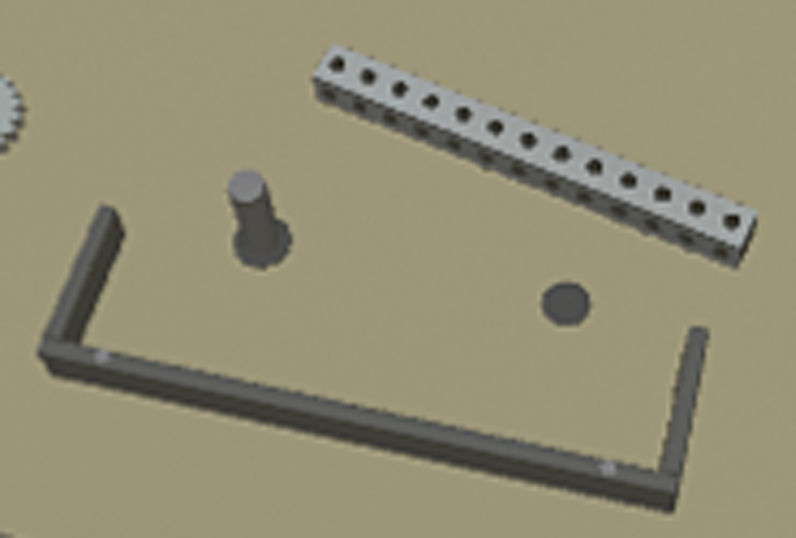

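```bash
python3 - <<'E'
from h import *
for n,f,o,pts in(("top",6,(220,140),dict(bl=(92,82,30),br=(712,82,30),ml=(101,245,30),mr=(700,245,30),e1a=(75,345,25),e1b=(67,390,25),e2a=(557,450,25),e2b=(549,490,25),post=(564,252,60),plug=(237,278,0),h1=(88,371,25),h13=(537,466,25))),
 ("scene",4.3,(165,190),dict(bl=(677,482,30),br=(42,350,30),ml=(700,328,30),mr=(108,205,30),e1a=(742,245,25),e1b=(757,215,25),e2a=(315,78,25),e2b=(337,45,25),post=(247,186,60),plug=(567,304,0),h1=(732,220,25),h13=(337,64,25)))):
    p=r.snapshot(n)
    for k,(u,v,z) in pts.items():
        print(n,k,np.round(toz(p,((u+.5)/f-.5+o[0],(v+.5)/f-.5+o[1]),z)[:2],1))
E
```

```text
top bl [679.2 130.3]
top br [ 690.1 -199.5]
top ml [590.5 122. ]
top mr [ 600.6 -193.7]
top e1a [537.5 133.7]
top e1b [513.3 136.9]
top e2a [ 489.3 -120.1]
top e2b [ 468.  -116.3]
top post [ 587.1 -119.1]
top plug [582.1  50.6]
top h1 [523.8 126.4]
top h13 [ 480.5 -109.8]
scene bl [676.3 130.3]
scene br [ 691.7 -194.6]
scene ml [593.2 123.9]
scene mr [ 603.8 -196.2]
scene e1a [537.5 135. ]
scene e1b [517.5 139.1]
scene e2a [ 493.6 -118.2]
scene e2b [ 468.6 -113.7]
scene post [ 589.5 -117.5]
scene plug [582.2  51.8]
scene h1 [524.  126.9]
scene h13 [ 481.2 -109.3]
```

```bash
python3 -m inch '[{"twist":-10.7},{"twist":-10.7},{"twist":-10.7},{"twist":-10.7},{"twist":-10.7}]'; python3 -m inch '[{"x":0.05,"y":0.01},{"x":0.05,"y":0.01},{"x":0.05,"y":0.01},{"x":0.05,"y":0.01},{"x":0.05,"y":0.01},{"x":0.05,"y":0.01},{"x":0.05,"y":0.01},{"x":0.05,"y":0.01},{"x":0.05,"y":0.01},{"x":0.05,"y":0.01}]'
python3 -c "
from plant import r;print(r.get_state()['orientation'])"
```

```text
[[ 8.97445620e-01  4.41125105e-01  1.06693305e-05]
 [ 4.41125103e-01 -8.97445617e-01  8.72191580e-05]
 [ 4.80497042e-05 -7.35679419e-05 -9.99999996e-01]]$[0]: bad value
$[0]: bad value
```

```bash
python3 -m inch '[{"x":0,"y":0,"z":0,"twist":-10.6,"fingers":0.8},{"x":0,"y":0,"z":0,"twist":-10.7,"fingers":0.6},{"x":0,"y":0,"z":0,"twist":-10.7,"fingers":0.4},{"x":0,"y":0,"z":0,"twist":-10.7,"fingers":0.36},{"x":0,"y":0,"z":0,"twist":-10.7,"fingers":0.36}]'; python3 -c "
from plant import r;print(r.get_state()['orientation'],r.get_state()['clock'])"
```

```text
clock: 2.12
ee_pos: [286.6, -583.4, 240.7]
orientation: [[0.175, 0.985, -0.0], [0.985, -0.175, -0.0], [-0.0, -0.0, -1.0]]
wrist_force: [0.2, -0.8, 0.2]
width: 47.4
[[ 1.75077057e-01  9.84554730e-01 -9.00160566e-05]
 [ 9.84554733e-01 -1.75077059e-01 -1.53667110e-05]
 [-3.08891145e-05 -8.59353761e-05 -9.99999996e-01]] 2.125
```

```bash
python3 -m inch '[{"x":0.045,"y":0.0108,"z":0,"twist":0,"fingers":0},{"x":0.045,"y":0.0108,"z":0,"twist":0,"fingers":0},{"x":0.045,"y":0.0108,"z":0,"twist":0,"fingers":0},{"x":0.045,"y":0.0108,"z":0,"twist":0,"fingers":0},{"x":0.045,"y":0.0108,"z":0,"twist":0,"fingers":0},{"x":0.045,"y":0.0108,"z":0,"twist":0,"fingers":0},{"x":0.045,"y":0.0108,"z":0,"twist":0,"fingers":0},{"x":0.045,"y":0.0108,"z":0,"twist":0,"fingers":0},{"x":0.045,"y":0.0108,"z":0,"twist":0,"fingers":0},{"x":0.045,"y":0.0108,"z":0,"twist":0,"fingers":0}]'
python3 -m inch '[{"x":0,"y":0,"z":0.05,"twist":0,"fingers":0},{"x":0,"y":0,"z":0.05,"twist":0,"fingers":0},{"x":0,"y":0,"z":0.05,"twist":0,"fingers":0},{"x":0,"y":0,"z":0.03,"twist":0,"fingers":0},{"x":0,"y":0,"z":0.02,"twist":0,"fingers":0},{"x":0,"y":0,"z":0.008,"twist":0,"fingers":0},{"x":0,"y":0,"z":0,"twist":0,"fingers":0}]'
python3 - <<'E'
from h import *
shot("top","t2",(190,130,350,250),5)
shot("scene","s2",(125,150,365,330),3.3)
E
```

```text
clock: 3.38
ee_pos: [475.0, -159.1, 241.0]
orientation: [[0.181, 0.983, 0.001], [0.983, -0.181, -0.0], [-0.0, 0.001, -1.0]]
wrist_force: [0.0, -0.6, 0.2]
width: 0.3
clock: 4.25
ee_pos: [474.6, -160.3, 32.7]
orientation: [[0.181, 0.983, 0.0], [0.983, -0.181, -0.0], [-0.0, 0.0, -1.0]]
wrist_force: [-0.9, -0.7, 0.7]
width: 0.4
```

View pics/s2.png

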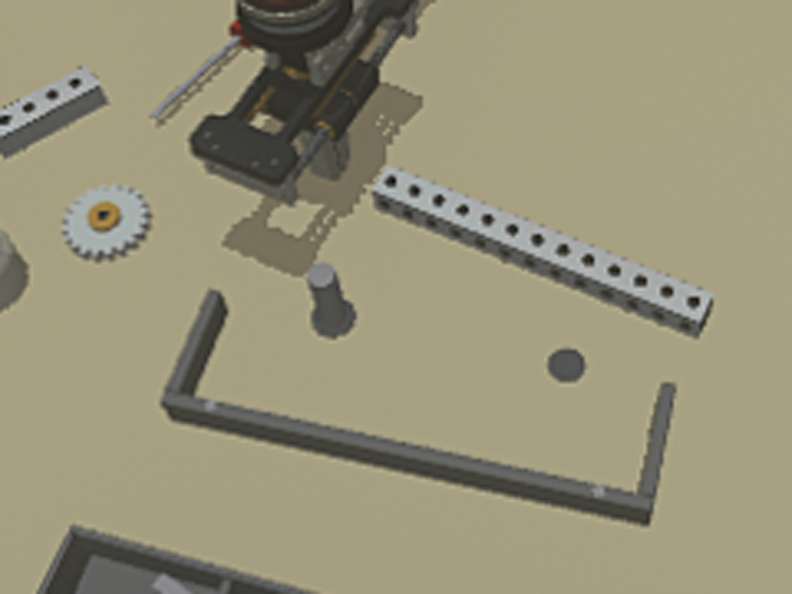

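View pics/t2.png

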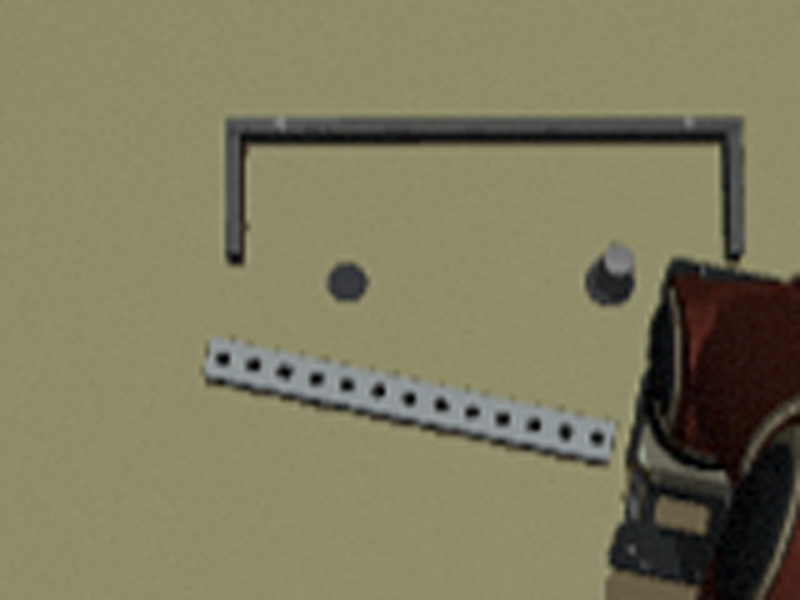

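The scene crop shows the closed fingers just off the tube's right end (about 385,190 in the crop), in line with it. I'll push along its axis.

```bash
python3 -m inch '[{"x":0.01,"y":-0.003,"z":0,"twist":0,"fingers":0},{"x":0.01,"y":0,"z":0,"twist":0,"fingers":0},{"x":0.01,"y":0,"z":0,"twist":0,"fingers":0},{"x":0.01,"y":0,"z":0,"twist":0,"fingers":0},{"x":0.01,"y":0,"z":0,"twist":0,"fingers":0},{"x":0.01,"y":0,"z":0,"twist":0,"fingers":0},{"x":0.008,"y":0,"z":0,"twist":0,"fingers":0},{"x":0,"y":0,"z":0,"twist":0,"fingers":0}]'
python3 - <<'E'
from h import *
shot("scene","s3",(125,150,365,330),3.3)
E
```

```text
clock: 5.35
ee_pos: [483.9, -91.7, 32.7]
orientation: [[0.179, 0.984, 0.0], [0.984, -0.179, 0.001], [0.001, 0.0, -1.0]]
wrist_force: [0.3, -0.2, 0.2]
width: 0.6
```

View pics/s3.png

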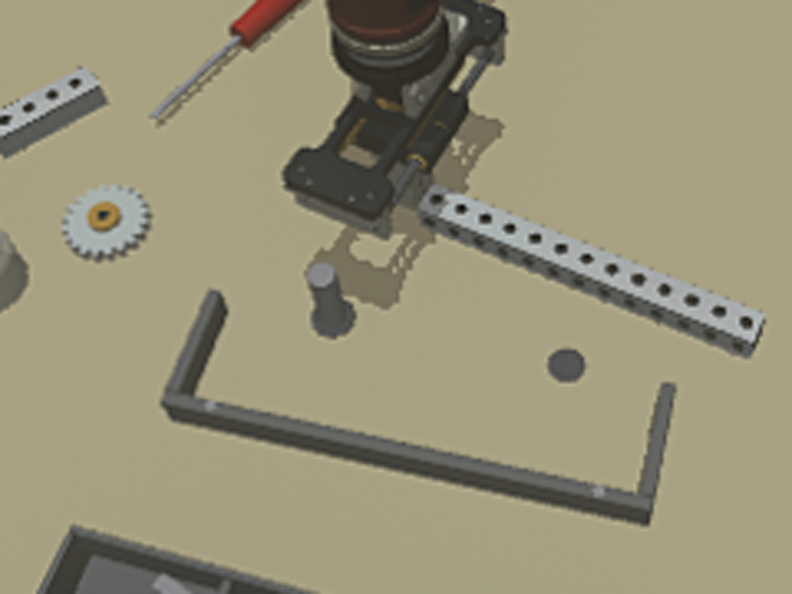

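```bash
cat >> h.py <<'E'
B0=np.array([636.,-36.]);YAW=np.radians(2.2)
def beam(p,h1,h2,f,o):
    P=[toz(p,((u+.5)/f-.5+o[0],(v+.5)/f-.5+o[1]),25)[:2] for u,v in(h1,h2)]
    c=(P[0]+P[1])/2;d=P[1]-P[0];L=np.hypot(*d);d/=L
    Rb=np.array([[np.cos(YAW),-np.sin(YAW)],[np.sin(YAW),np.cos(YAW)]])
    print("len",L.round(1),"c",c.round(1),"dirL",d.round(3),"a_w",np.degrees(np.arctan2(-d[0],d[1])).round(1),"R",(c-130*d).round(1),"L",(c+130*d).round(1))
    print("bay: c",((c-B0)@Rb).round(1),"R",((c-130*d-B0)@Rb).round(1),"L",((c+130*d-B0)@Rb).round(1))
E
python3 - <<'E'
from h import *
beam(r.snapshot("scene"),(437,199),(746,322),3.3,(125,150))
E
```

```text
len 239.8 c [509.6  46.9] dirL [0.181 0.983] a_w -10.4 R [486. -81.] L [533.1 174.7]
bay: c [-123.2   87.7] R [-151.6  -39.2] L [-94.7 214.5]
```

```bash
python3 -m inch '[{"x":-0.012,"y":0,"z":0,"twist":0,"fingers":0.2},{"x":0,"y":0,"z":-0.03,"twist":0,"fingers":0.43},{"x":0,"y":0,"z":-0.03,"twist":0,"fingers":0.43},{"x":0.05,"y":0,"z":0,"twist":0,"fingers":0.43},{"x":0.05,"y":0,"z":0,"twist":0,"fingers":0.43},{"x":0.053,"y":0,"z":0,"twist":0,"fingers":0.43},{"x":0,"y":0,"z":0,"twist":0,"fingers":0.43},{"x":0,"y":0,"z":0,"twist":0,"fingers":0.43}]'
python3 - <<'E'
from h import *
shot("scene","s4",(125,150,365,330),3.3)
shot("wrist","w4")
E
```

```text
clock: 6.45
ee_pos: [508.9, 44.0, 92.5]
orientation: [[0.183, 0.983, -0.001], [0.983, -0.183, -0.001], [-0.002, -0.001, -1.0]]
wrist_force: [-0.1, -0.1, 0.3]
width: 40.2
```

View pics/s4.png

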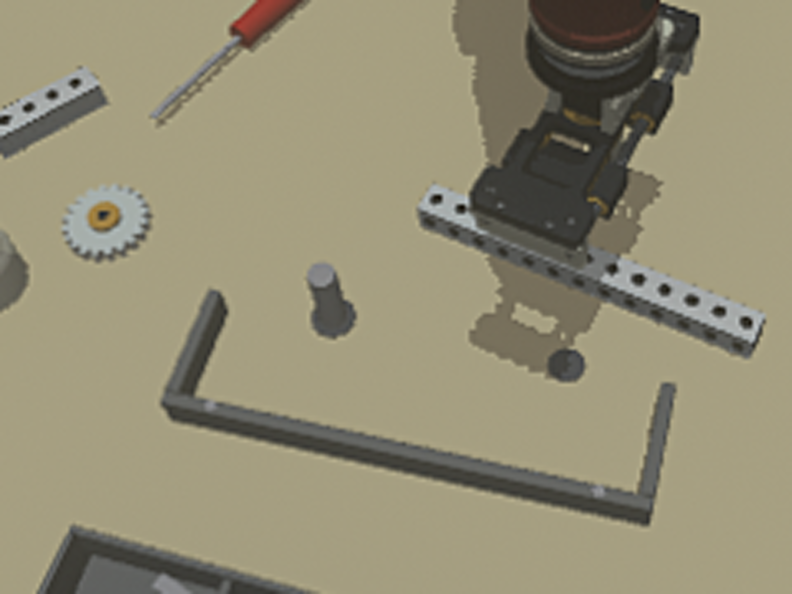

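View pics/w4.png

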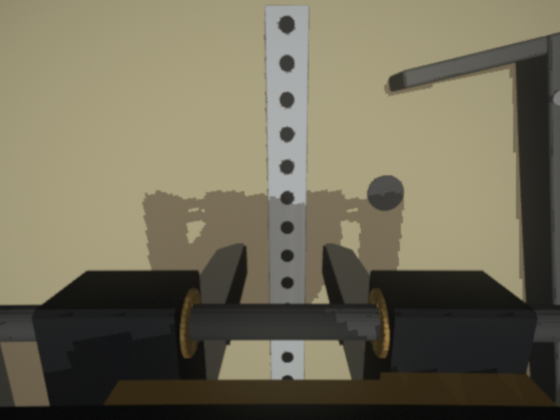

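```bash
python3 -m inch '[{"x":0,"y":0,"z":0.03,"twist":0,"fingers":0.43},{"x":0,"y":0,"z":0.03,"twist":0,"fingers":0.4},{"x":0,"y":0,"z":0,"twist":0,"fingers":0.31},{"x":0,"y":0,"z":0,"twist":0,"fingers":0.31}]' 3
python3 -m inch '[{"x":0,"y":0,"z":0,"twist":-7,"fingers":0.31},{"x":0,"y":0,"z":0,"twist":-7,"fingers":0.31},{"x":0,"y":0,"z":0,"twist":-7,"fingers":0.31},{"x":0,"y":0,"z":0,"twist":-7,"fingers":0.31},{"x":0,"y":0,"z":0,"twist":-7,"fingers":0.31},{"x":0,"y":0,"z":0,"twist":-7,"fingers":0.31},{"x":0,"y":0,"z":0,"twist":-7,"fingers":0.31},{"x":0,"y":0,"z":0,"twist":-4,"fingers":0.31},{"x":0,"y":0,"z":0,"twist":0,"fingers":0.31}]'
python3 - <<'E'
from h import *
shot("scene","s5",(125,110,365,290),3.3)
E
```

```text
clock: 7.05
ee_pos: [509.7, 44.8, 33.4]
orientation: [[0.183, 0.983, 0.001], [0.983, -0.183, -0.0], [-0.0, 0.001, -1.0]]
wrist_force: [1.0, -0.3, 0.6]
width: 29.0
clock: 8.18
ee_pos: [510.2, 45.2, 34.0]
orientation: [[-0.675, 0.738, 0.003], [0.738, 0.675, -0.0], [-0.002, 0.002, -1.0]]
wrist_force: [0.1, -0.3, 0.8]
width: 29.1
```

View pics/s5.png

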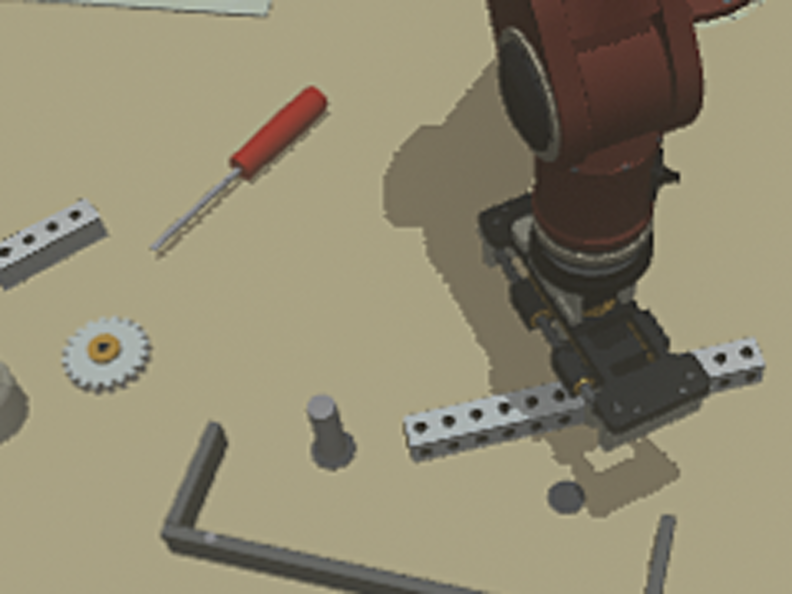

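```bash
python3 - <<'E'
from h import *
beam(r.snapshot("scene"),(421,427),(747,350),3.3,(125,110))
E
```

```text
len 240.6 c [507.3  46.8] dirL [-0.507  0.862] a_w 30.5 R [573.2 -65.3] L [441.4 158.8]
bay: c [-125.4   87.6] R [-63.9 -26.9] L [-186.9  202.1]
```

```bash
python3 -m inch '[{"x":0,"y":0,"z":0,"twist":-3,"fingers":0.31},{"x":0,"y":0,"z":0,"twist":-2,"fingers":0.31},{"x":0,"y":0,"z":0,"twist":0,"fingers":0.31}]'
python3 - <<'E'
from h import *
shot("scene","s6",(125,110,365,290),3.3)
E
```

```text
clock: 8.65
ee_pos: [509.8, 45.8, 33.1]
orientation: [[-0.738, 0.674, 0.001], [0.674, 0.738, 0.0], [-0.001, 0.001, -1.0]]
wrist_force: [1.3, -0.6, 4.4]
width: 29.8
```

View pics/s6.png

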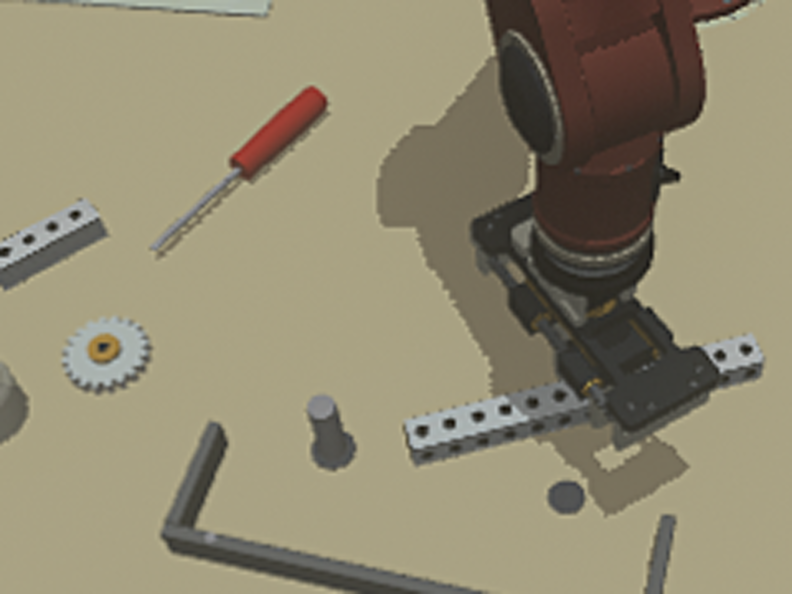

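```bash
python3 -m inch '[{"x":0,"y":0,"z":0,"twist":-3,"fingers":0.31},{"x":0,"y":0,"z":0,"twist":-2,"fingers":0.31},{"x":0,"y":0,"z":0,"twist":0,"fingers":0.31}]' 12
python3 - <<'E'
from h import *
shot("scene","s7",(125,110,365,290),3.3)
E
```

```text
clock: 9.07
ee_pos: [509.5, 46.2, 33.0]
orientation: [[-0.794, 0.607, 0.001], [0.607, 0.794, 0.001], [-0.0, 0.001, -1.0]]
wrist_force: [0.1, -0.5, 5.6]
width: 29.3
```

View pics/s7.png

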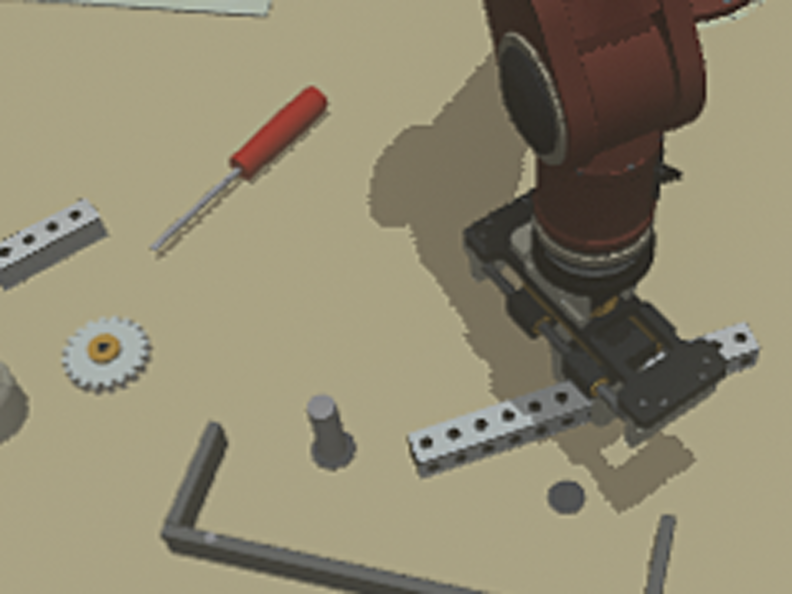

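```bash
python3 - <<'E'
from h import *
beam(r.snapshot("scene"),(426,443),(740,339),3.3,(125,110))
E
```

```text
len 239.7 c [508.9  47.1] dirL [-0.59   0.807] a_w 36.2 R [585.6 -57.8] L [432.2 152.1]
bay: c [-123.8   88. ] R [-51.2 -19.9] L [-196.5  195.8]
```

```bash
python3 -m inch '[{"x":0,"y":0,"z":0,"twist":0,"fingers":0.45},{"x":0,"y":0,"z":0,"twist":8,"fingers":0.45},{"x":0,"y":0,"z":-0.03,"twist":8.4,"fingers":0.45},{"x":0,"y":0,"z":-0.03,"twist":0,"fingers":0.2},{"x":0.055,"y":0,"z":0,"twist":0,"fingers":0},{"x":0.055,"y":0,"z":0,"twist":0,"fingers":0},{"x":0.055,"y":0,"z":0,"twist":0,"fingers":0},{"x":0,"y":0,"z":0,"twist":0,"fingers":0}]'
python3 - <<'E'
from h import *
shot("scene","s8",(125,110,365,290),3.3)
E
```

```text
clock: 10.18
ee_pos: [408.2, 183.1, 92.6]
orientation: [[-0.6, 0.8, -0.003], [0.8, 0.6, 0.002], [0.003, -0.001, -1.0]]
wrist_force: [0.4, -0.3, -0.3]
width: 0.7
```

View pics/s8.png

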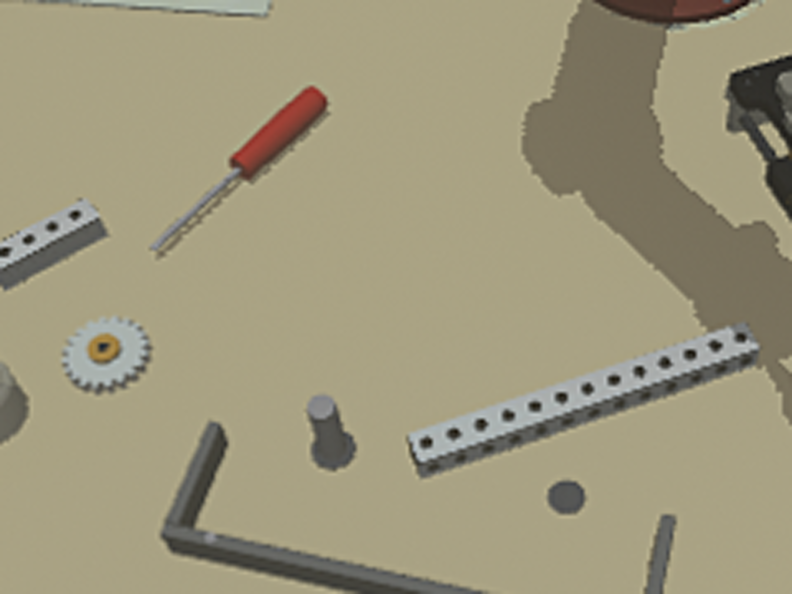

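```bash
python3 -m inch '[{"x":0,"y":0.001,"z":0.03,"twist":0,"fingers":0},{"x":0,"y":0,"z":0.03,"twist":0,"fingers":0},{"x":-0.025,"y":0,"z":0,"twist":0,"fingers":0},{"x":-0.011,"y":0,"z":0,"twist":0,"fingers":0},{"x":-0.011,"y":0,"z":0,"twist":0,"fingers":0},{"x":-0.011,"y":0,"z":0,"twist":0,"fingers":0},{"x":-0.011,"y":0,"z":0,"twist":0,"fingers":0},{"x":-0.011,"y":0,"z":0,"twist":0,"fingers":0},{"x":-0.01,"y":0,"z":0,"twist":0,"fingers":0},{"x":0,"y":0,"z":0,"twist":0,"fingers":0}]'
python3 - <<'E'
from h import *
shot("scene","s9",(125,110,365,290),3.3)
E
```

```text
clock: 11.48
ee_pos: [466.4, 105.8, 32.6]
orientation: [[-0.589, 0.808, 0.0], [0.808, 0.589, -0.001], [-0.001, 0.0, -1.0]]
wrist_force: [0.4, -0.5, -0.9]
width: 0.5
```

View pics/s9.png

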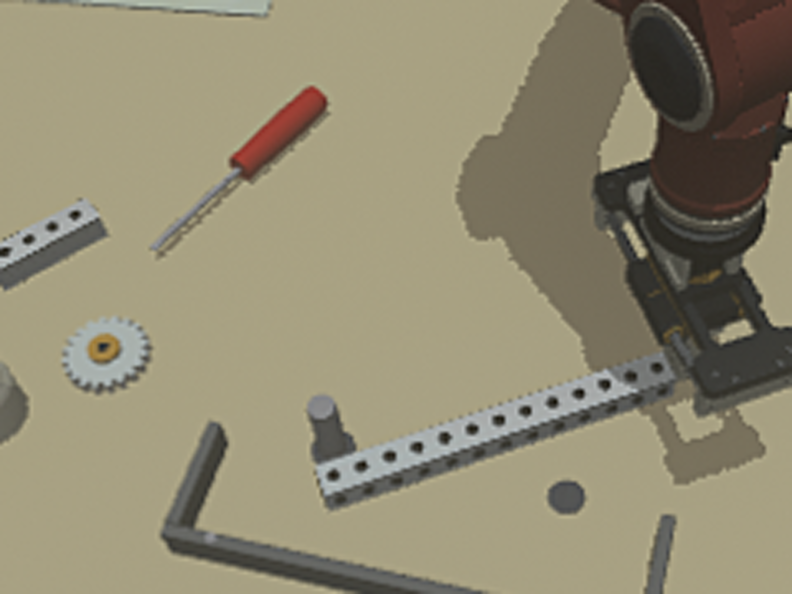

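```bash
python3 - <<'E'
from h import *
beam(r.snapshot("scene"),(333,475),(656,368),3.3,(125,110))
p=shot("top","t9",(190,110,350,230),5)
E
```

```text
len 239.7 c [549.1  -6.4] dirL [-0.59   0.807] a_w 36.2 R [ 625.8 -111.3] L [472.4  98.6]
bay: c [-85.7  33. ] R [-13.1 -74.9] L [-158.3  140.8]
```

View pics/t9.png

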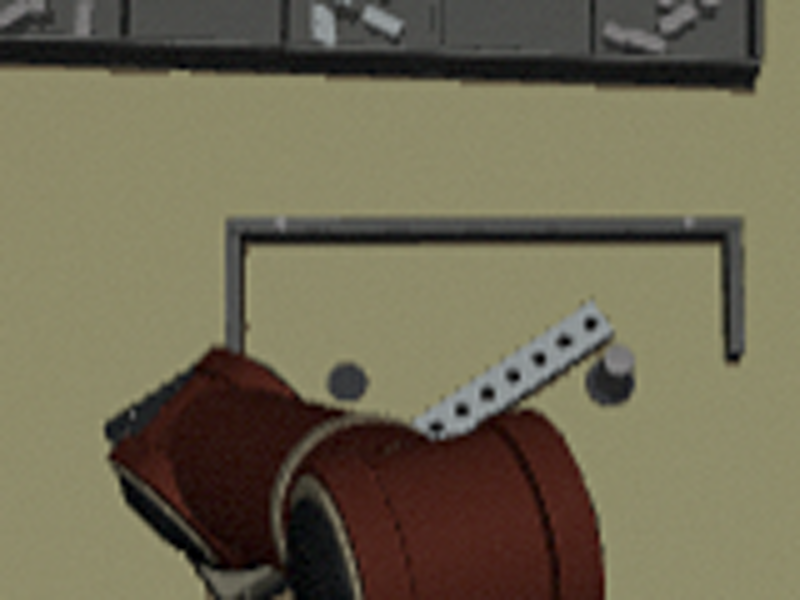

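```bash
python3 -m inch '[{"x":-0.009,"y":0,"z":0,"twist":0,"fingers":0},{"x":-0.009,"y":0,"z":0,"twist":0,"fingers":0},{"x":-0.009,"y":0,"z":0,"twist":0,"fingers":0},{"x":-0.009,"y":0,"z":0,"twist":0,"fingers":0},{"x":-0.009,"y":0,"z":0,"twist":0,"fingers":0},{"x":-0.007,"y":0,"z":0,"twist":0,"fingers":0},{"x":0,"y":0,"z":0,"twist":0,"fingers":0}]'
python3 - <<'E'
from h import *
shot("scene","s10",(125,130,365,310),3.3)
E
```

```text
clock: 12.5
ee_pos: [496.9, 64.0, 32.6]
orientation: [[-0.589, 0.808, 0.0], [0.808, 0.589, -0.001], [-0.001, -0.0, -1.0]]
wrist_force: [0.6, -0.4, 0.3]
width: 0.6
```

View pics/s10.png

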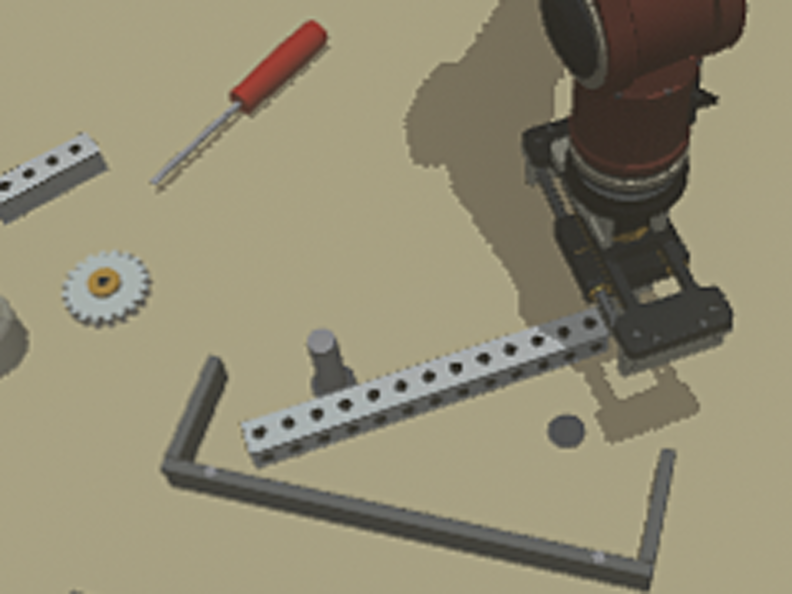

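```bash
python3 - <<'E'
from h import *
beam(r.snapshot("scene"),(260,433),(589,323),3.3,(125,130))
E
```

```text
len 239.5 c [578.9 -48. ] dirL [-0.593  0.805] a_w 36.4 R [ 656.  -152.7] L [501.8  56.7]
bay: c [-57.5  -9.8] R [  15.5 -117.4] L [-130.5   97.8]
```

```bash
python3 -m inch '[{"x":0.015,"y":0,"z":0,"twist":0,"fingers":0},{"x":0,"y":-0.023,"z":0,"twist":0,"fingers":0},{"x":0,"y":-0.022,"z":0,"twist":0,"fingers":0},{"x":-0.02,"y":0,"z":0,"twist":0,"fingers":0},{"x":-0.02,"y":0,"z":0,"twist":0,"fingers":0},{"x":0,"y":0.012,"z":0,"twist":0,"fingers":0},{"x":0,"y":0.012,"z":0,"twist":4,"fingers":0},{"x":0,"y":0.013,"z":0,"twist":4,"fingers":0},{"x":0,"y":0.013,"z":0,"twist":4,"fingers":0},{"x":0,"y":0,"z":0,"twist":0,"fingers":0}]'
python3 - <<'E'
from h import *
shot("scene","s11",(125,130,365,310),3.3)
E
```

```text
clock: 13.85
ee_pos: [517.1, 48.6, 32.8]
orientation: [[-0.413, 0.911, 0.001], [0.911, 0.413, 0.002], [0.001, 0.002, -1.0]]
wrist_force: [-0.5, -0.2, 0.2]
width: 0.4
```

View pics/s11.png

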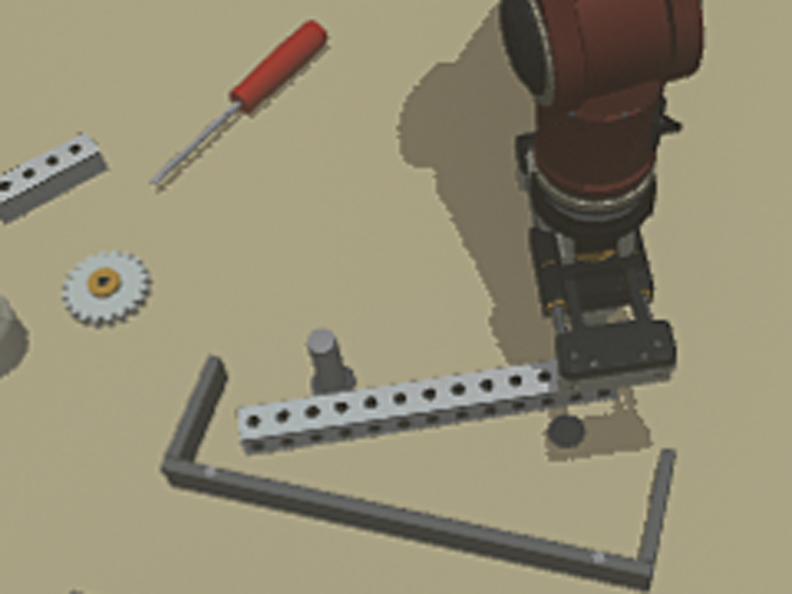

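```bash
python3 -m inch '[{"x":0,"y":0.013,"z":0,"twist":4,"fingers":0},{"x":0,"y":0.013,"z":0,"twist":4,"fingers":0},{"x":0,"y":0.013,"z":0,"twist":4,"fingers":0},{"x":0,"y":0,"z":0,"twist":0,"fingers":0}]'
python3 - <<'E'
from h import *
shot("scene","s12",(125,130,365,310),3.3)
shot("top","t12",(190,110,350,230),5)
E
```

```text
clock: 14.4
ee_pos: [553.1, 59.7, 32.6]
orientation: [[-0.213, 0.977, 0.0], [0.977, 0.213, 0.0], [0.0, 0.0, -1.0]]
wrist_force: [0.6, 1.1, 0.4]
width: 0.7
```

View pics/s12.png

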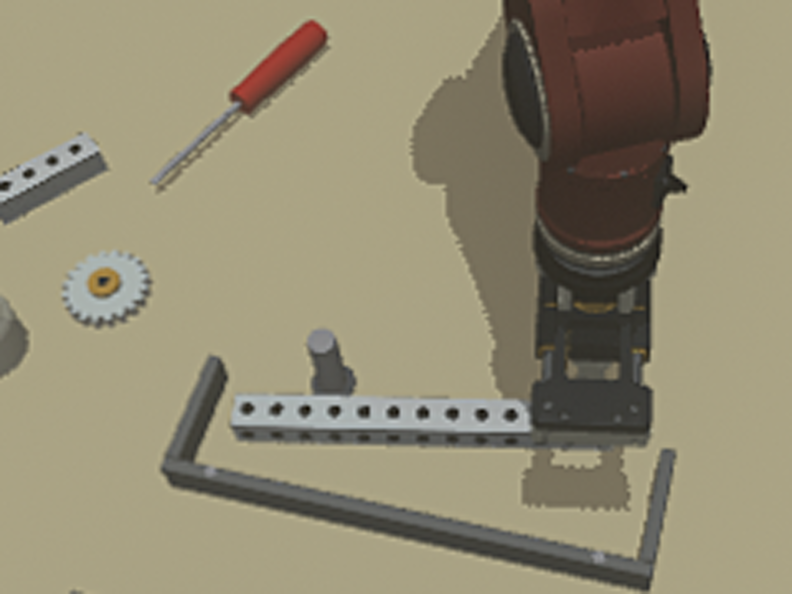

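View pics/t12.png

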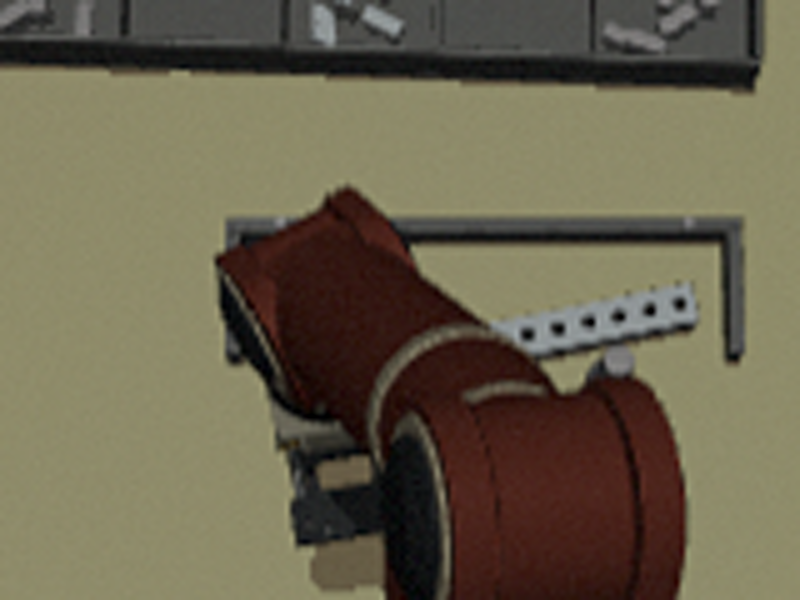

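```bash
python3 - <<'E'
from h import *
# holes 1 and 10: extrapolate hole13
p=r.snapshot("scene");f=3.3;o=(125,130)
P=[toz(p,((u+.5)/f-.5+o[0],(v+.5)/f-.5+o[1]),25)[:2] for u,v in((247,409),(511,415))]
d=P[1]-P[0];L=np.hypot(*d);d/=L;c=P[0]+d*120
Rb=np.array([[np.cos(YAW),-np.sin(YAW)],[np.sin(YAW),np.cos(YAW)]])
print(L,d,c,np.degrees(np.arctan2(-d[0],d[1])))
for q in(c,c-130*d,c+130*d):print(q.round(1),((q-B0)@Rb).round(1))
E
```

```text
180.19081635687553 [-0.23468445  0.97207161] [606.97456137 -43.32363069] 13.573023023781076
[607.  -43.3] [-29.3  -6.2]
[ 637.5 -169.7] [  -3.6 -133.7]
[576.5  83. ] [-54.9 121.2]
```

```bash
python3 -m inch '[{"x":0,"y":0.013,"z":0,"twist":4,"fingers":0},{"x":0,"y":0.013,"z":0,"twist":4,"fingers":0},{"x":0,"y":0.013,"z":0,"twist":3,"fingers":0},{"x":0,"y":0,"z":0,"twist":0,"fingers":0}]'
python3 - <<'E'
from h import *
shot("scene","s13",(125,130,365,310),3.3)
E
```

```text
clock: 15.05
ee_pos: [591.8, 64.3, 32.6]
orientation: [[-0.021, 1.0, 0.0], [1.0, 0.021, -0.0], [-0.0, 0.0, -1.0]]
wrist_force: [-0.5, -0.5, -0.6]
width: 0.7
```

View pics/s13.png

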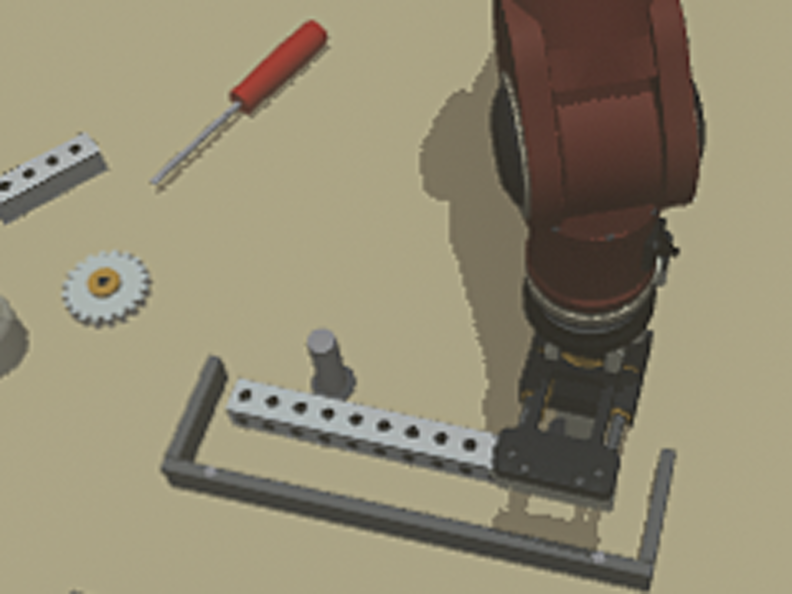

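```bash
cat >> h.py <<'E'
def beam2(p,h1,h2,f,o):
    P=[toz(p,((u+.5)/f-.5+o[0],(v+.5)/f-.5+o[1]),25)[:2] for u,v in(h1,h2)]
    d=P[1]-P[0];L=np.hypot(*d);d/=L;c=P[0]+d*120
    Rb=np.array([[np.cos(YAW),-np.sin(YAW)],[np.sin(YAW),np.cos(YAW)]])
    print(L,d)
    for q in(c,c-130*d,c+130*d):print(q.round(1),((q-B0)@Rb).round(1))
E
python3 - <<'E'
from h import *
beam2(r.snapshot("scene"),(245,395),(470,444),3.3,(125,130))
E
```

```text
160.29480598112983 [-0.02757833  0.99961965]
[622.1 -45.5] [-14.3  -9. ]
[ 625.6 -175.5] [ -15.7 -139. ]
[618.5  84.4] [-12.9 121. ]
```

```bash
python3 -m inch '[{"x":0,"y":-0.02,"z":0,"twist":0,"fingers":0},{"x":-0.055,"y":0,"z":0,"twist":1,"fingers":0},{"x":-0.055,"y":0,"z":0,"twist":0,"fingers":0},{"x":0,"y":0.018,"z":0,"twist":0,"fingers":0},{"x":0,"y":0.01,"z":0,"twist":0,"fingers":0},{"x":0,"y":0.01,"z":0,"twist":0,"fingers":0},{"x":0,"y":0.01,"z":0,"twist":0,"fingers":0},{"x":0,"y":0.006,"z":0,"twist":0,"fingers":0},{"x":0,"y":0,"z":0,"twist":0,"fingers":0}]'
python3 - <<'E'
from h import *
shot("scene","s14",(125,130,365,310),3.3)
E
```

```text
clock: 16.27
ee_pos: [627.7, -45.3, 32.6]
orientation: [[-0.004, 1.0, 0.001], [1.0, 0.004, 0.0], [0.0, 0.001, -1.0]]
wrist_force: [-0.2, -0.7, 0.0]
width: 0.4
```

View pics/s14.png

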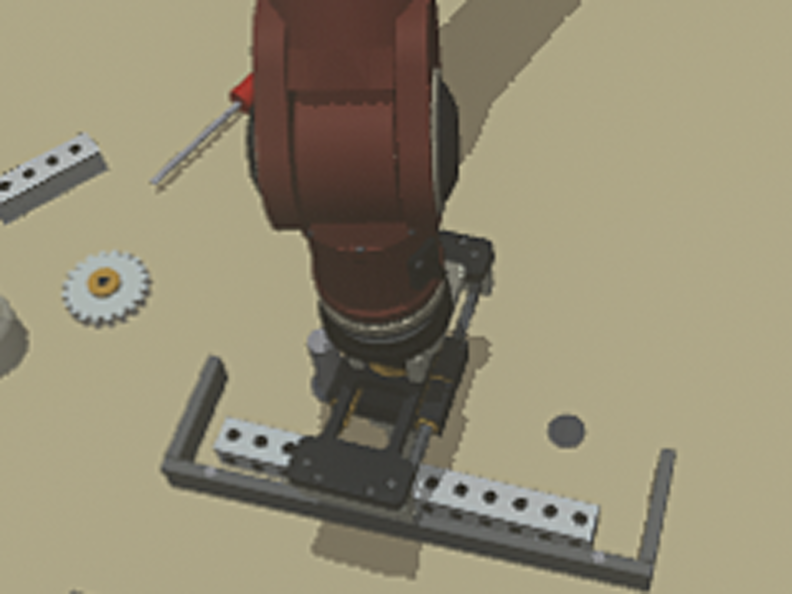

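```bash
python3 - <<'E'
from h import *
beam(r.snapshot("scene"),(233,435),(580,517),3.3,(125,130))
E
```

```text
len 239.9 c [654.3 -41.5] dirL [-0.014  1.   ] a_w 0.8 R [ 656.2 -171.5] L [652.5  88.5]
bay: c [18.1 -6.2] R [  15.  -136.2] L [ 21.2 123.7]
```

```bash
python3 -m inch '[{"x":0,"y":-0.01,"z":0,"twist":0,"fingers":0},{"x":-0.025,"y":0,"z":0,"twist":0,"fingers":0},{"x":0,"y":0.01,"z":0,"twist":0,"fingers":0},{"x":0,"y":0.005,"z":0,"twist":0,"fingers":0},{"x":0,"y":0.004,"z":0,"twist":0,"fingers":0},{"x":0,"y":0.002,"z":0,"twist":0,"fingers":0},{"x":0,"y":0,"z":0,"twist":0,"fingers":0}]'
python3 - <<'E'
from h import *
shot("scene","s15",(125,130,365,310),3.3)
E
```

```text
clock: 17.25
ee_pos: [638.4, -70.0, 32.6]
orientation: [[-0.004, 1.0, 0.0], [1.0, 0.004, 0.001], [0.001, 0.0, -1.0]]
wrist_force: [0.2, -0.9, -0.5]
width: 0.5
```

View pics/s15.png

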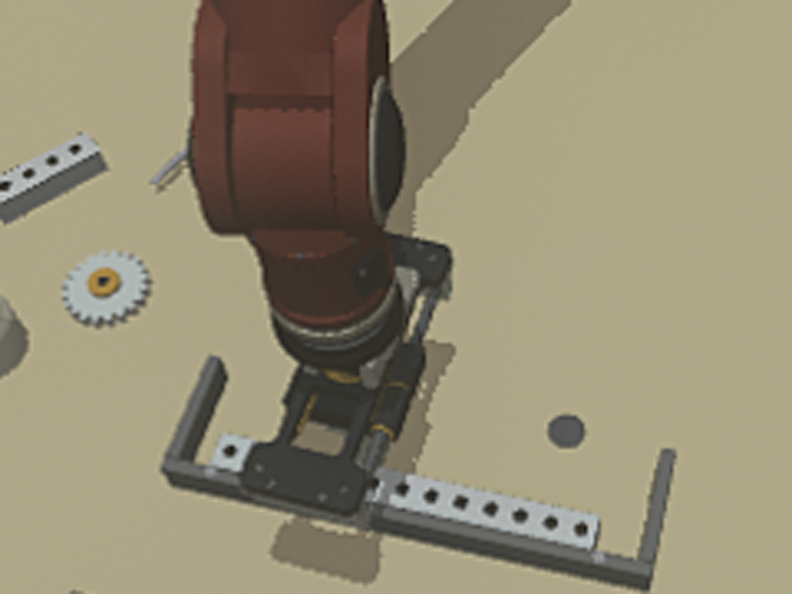

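```bash
python3 -m inch '[{"x":0,"y":0.002,"z":0,"twist":0,"fingers":0},{"x":0,"y":0.002,"z":0,"twist":0,"fingers":0},{"x":0,"y":0,"z":0,"twist":0,"fingers":0}]'
python3 - <<'E'
from h import *
shot("scene","s16",(125,130,365,310),3.3)
beam(r.snapshot("scene"),(230,450),(581,528),3.3,(125,130))
E
```

```text
clock: 17.68
ee_pos: [640.1, -70.7, 32.4]
orientation: [[-0.003, 1.0, -0.005], [1.0, 0.003, -0.0], [-0.0, -0.005, -1.0]]
wrist_force: [-4.2, 1.0, 2.7]
width: 0.2
len 240.1 c [663.4 -39.1] dirL [-0.03  1.  ] a_w 1.7 R [ 667.3 -169. ] L [659.5  90.9]
bay: c [27.3 -4.1] R [  26.2 -134.1] L [ 28.3 125.9]
```

View pics/s16.png

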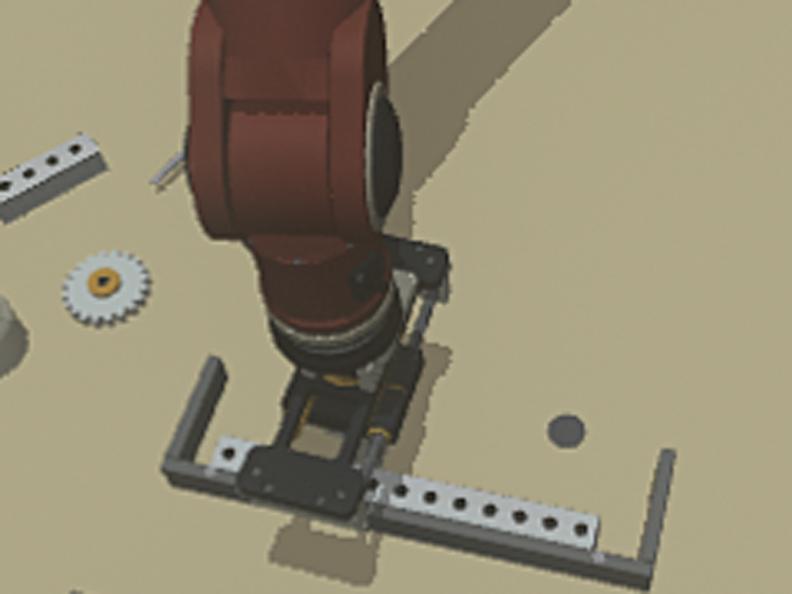

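```bash
python3 -m inch '[{"x":0,"y":-0.014,"z":0,"twist":0,"fingers":0},{"x":0.045,"y":0,"z":0,"twist":0,"fingers":0},{"x":0.045,"y":0,"z":0,"twist":0,"fingers":0},{"x":0,"y":0.006,"z":0,"twist":0,"fingers":0},{"x":0,"y":0.002,"z":0,"twist":0,"fingers":0},{"x":0,"y":0.001,"z":0,"twist":0,"fingers":0},{"x":0,"y":0,"z":0,"twist":0,"fingers":0}]'
python3 -m inch '[{"x":0,"y":0.002,"z":0,"twist":0,"fingers":0},{"x":0,"y":0,"z":0,"twist":0,"fingers":0}]'
```

```text
clock: 18.65
ee_pos: [636.7, 17.1, 32.4]
orientation: [[-0.001, 1.0, -0.001], [1.0, 0.001, -0.001], [-0.001, -0.001, -1.0]]
wrist_force: [-0.4, -0.6, -0.4]
width: 0.5
clock: 18.9
ee_pos: [636.9, 17.2, 32.4]
orientation: [[-0.002, 1.0, -0.005], [1.0, 0.002, -0.003], [-0.003, -0.005, -1.0]]
wrist_force: [-4.7, -1.3, 2.7]
width: 0.4
```

Contact force again at the left side, so the tube rests on the wall. I'll retreat, raise the arm and check.

```bash
python3 -m inch '[{"x":0,"y":-0.02,"z":0,"twist":0,"fingers":0},{"x":0,"y":-0.02,"z":0,"twist":0,"fingers":0},{"x":0,"y":0,"z":-0.05,"twist":0,"fingers":0},{"x":0,"y":-0.03,"z":-0.05,"twist":0,"fingers":0},{"x":0.06,"y":-0.03,"z":-0.05,"twist":0,"fingers":0},{"x":0.06,"y":-0.03,"z":0,"twist":0,"fingers":0},{"x":0.06,"y":-0.01,"z":0,"twist":0,"fingers":0},{"x":0.06,"y":0,"z":0,"twist":0,"fingers":0},{"x":0.06,"y":0,"z":0,"twist":0,"fingers":0},{"x":0,"y":0,"z":0,"twist":0,"fingers":0}]'
python3 - <<'E'
from h import *
shot("scene","s17",(125,130,365,310),3.3)
p=shot("top","t17",(215,130,350,230),5.9)
for n in ("top","scene"):
    p=r.snapshot(n)
    for t in ["beam","wheel","gear","battery","short_channel","jar","screwdriver","motor"]:
        print(n,t,[(np.round(d["point"]),round(d["confidence"],2)) for d in r.look_for(p,t)[:1]])
E
```

```text
clock: 20.15
ee_pos: [506.2, 307.4, 170.8]
orientation: [[-0.013, 1.0, 0.002], [1.0, 0.013, 0.008], [0.008, 0.002, -1.0]]
wrist_force: [0.3, -0.0, -0.4]
width: 0.2
top beam [(array([665., -40.,  25.]), 0.56)]
top wheel [(array([507., 438.,  29.]), 0.92)]
top gear [(array([ 560., -307.,   13.]), 0.81)]
top battery [(array([342., 317.,  34.]), 0.53)]
top short_channel [(array([ 475., -398.,   22.]), 0.78)]
top jar [(array([ 620., -365.,   74.]), 0.74)]
top screwdriver [(array([ 328., -267.,   26.]), 0.9)]
top motor [(array([345., 316.,  36.]), 0.79)]
scene beam [(array([670., -38.,  24.]), 0.77)]
scene wheel [(array([516., 437.,  27.]), 0.77)]
scene gear [(array([ 565., -306.,   12.]), 0.95)]
scene battery [(array([641., 396.,  28.]), 0.59)]
scene short_channel [(array([ 487., -399.,   24.]), 0.67)]
scene jar [(array([ 639., -356.,   61.]), 0.71)]
scene screwdriver [(array([ 346., -269.,   18.]), 0.59)]
scene motor [(array([338., 296.,  24.]), 0.67)]
```

View pics/s17.png

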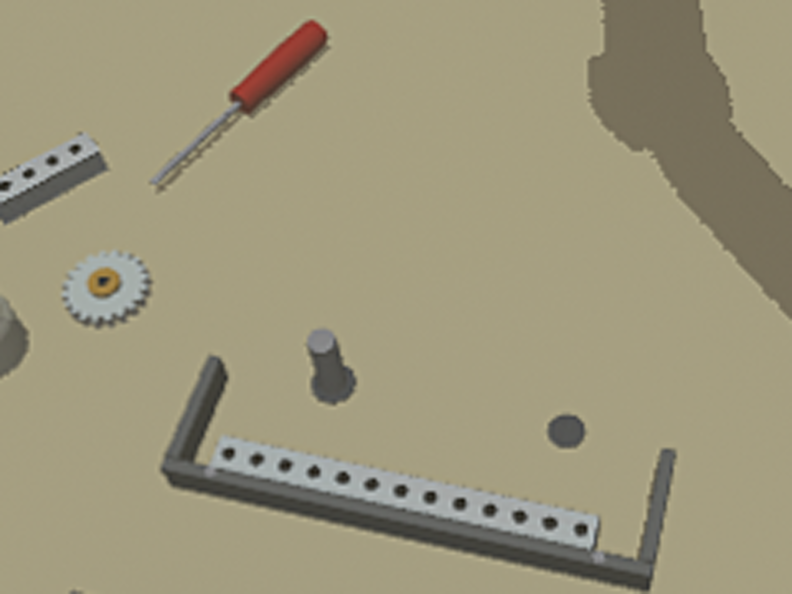

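View pics/t17.png

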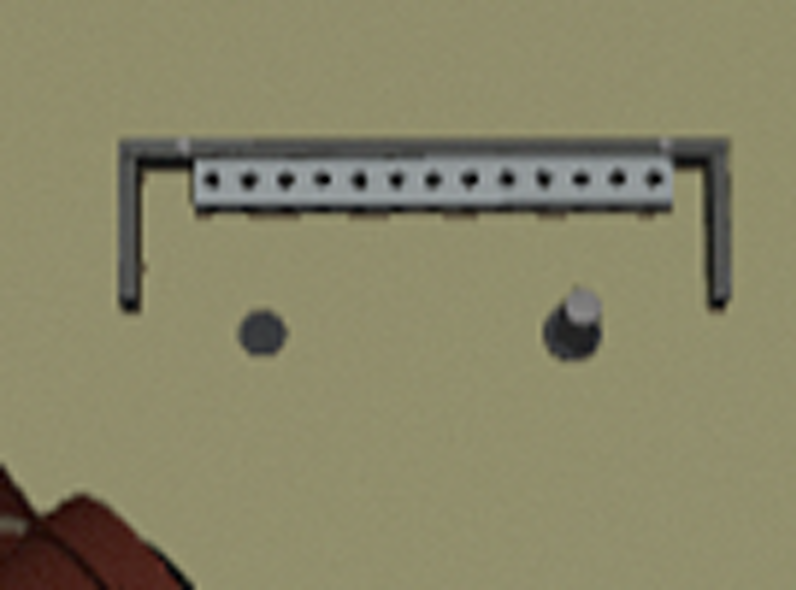

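The tube lies flush along the back wall in both views, from about (195,180) to (672,180) in the top crop, with the post in front of it. The bystanders are where they were, so I'm handing in.

```bash
python3 - <<'E'
from h import *
print(r.get_state()["wrist_force"]); print(r.job_done())
E
```

```text
[ 0.11522498 -0.36700616  0.41244747]
the job is handed in; nothing more can be done
None
```

The tube now lies flat along the bay's back wall, behind the post, and I handed the job in at about 20.5 s of the 72 s allowed. No verdict comes back from the hand-in.

**How it went:**
- I pushed the tube about 38 mm to the left along its axis.
- I turned it about 47° with the open fingertips straddling its middle. For the last few degrees I raised the finger force from 3 to 12 N because it had stalled; the opening was kept at 29 mm, wider than the tube.
- I then pushed it endwise so the right end went in behind the post, swung the left end in, and pushed it square against the wall. It slid on the table throughout.

**Last checks:**
- **Fit to the wall:** I met about 4–5 N of resistance both right and left of the middle, so the tube should be touching the wall on both sides. My last measurement in the bay frame put the ends at x ≈ 26 and 28 mm, y ≈ −134 and +126 mm. That was before the final light push on the left. The limits are x 19.5–36 mm and y within ±158 mm.
- **Pictures:** both cameras showed it flush with the arm raised clear of everything. The wrist force was near zero.
- **Bystanders:** almost all network readings stayed within a few millimetres of the start. Two disagreed:
  - The top view placed the battery at the motor's spot, while the scene view found it in place.
  - The scene view put the motor about 25 mm off, with the raised arm near it. The top view found the motor in place, and the arm never went low there.

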